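# Unlock and start the parts tumbler

### The arm

A 7-joint arm with a two-finger parallel gripper is mounted at the origin on the work surface. World frame = base frame: x ahead of the robot, y to its left, z up, the work surface at z = 0. Lengths are in m, angles in degrees, forces in N, time in s.
With the tool pointing down it reaches from about 0.35 to 0.775 m from the base axis. Payload 3.1 kg.
Tool frame: the origin (TCP) lies on the centre line of the jaws, within the pads' length; the fingertips stand 17 mm ahead of it and the grasp point (between the pads) lies 2 mm behind it (robot.tip_reach is the distance from the TCP to the fingertips, in m); z points along the fingers, y is the line along which they close (so a half turn about z gives the same grasp; the last joint's range is limited). The gripper opens to 85 mm and grips with 20 to 120 N. Pads are 22 mm wide; open, the fingers measure 114 mm over their backs; the gripper's body (76 mm by 85 mm) begins 54 mm behind the grasp point. The pads swing forward as they close: fully open they stand 13 mm farther back than shut.
Start: joints at [-2.389, 17.813, 0.802, 86.603, -0.252, 75.585, -1.558], TCP at [0.55, 0, 0.248] pointing down, gripper open.
Joint ranges: [-154.91, 154.91], [-16.99, 109.72], [-72.82, 74.43], [7.12, 147.25], [-82.49, 262.49], [11.32, 116.49], [-174.64, 174.64]. Speed limits (degrees/s): [159.86, 159.86, 180, 180, 180, 180, 180].

### API

Orientations are given as [roll, pitch, yaw] about the fixed x, y, z axes, in that order (R = Rz(yaw) Ry(pitch) Rx(roll)).
In Python, from station import robot, fingers, vision, workorder, recognise gives the robot as it stands. Calls block until the motion is done:
- robot.move_to(position, orientation): joint-space move of the TCP to a pose.
- robot.line_to(position, orientation=None, velocity=0.15, f_stop=None): straight line of the TCP; orientation=None keeps the orientation; velocity is the mean speed in m/s. With f_stop (N) it stops when the force on the tool has changed by that much, and returns True; else False.
- robot.move_j(angles): joint-space move.
- fingers.gripper_to(opening, force=None): opening from 0.0 (shut) to 1.0 (fully open); force is the grip in N (None keeps the last); returns when the fingers have stopped.
- robot.pause(seconds).
- robot.inverse_kinematics(position, orientation): joint angles nearest the present ones, or None.
- vision.grab_frame(name): name is "scene" or "side" or "wrist"; returns the picture (384x512x3 uint8, red, green, blue); there is no depth.
- vision.calibration(name): a dict with "mtx" (3x3 intrinsics, pixels), "extrinsics" (4x4, takes a point from world to camera coordinates); the wrist camera has in their place "T_tool_cam" (4x4, takes a point from camera to tool coordinates, whose origin is the TCP and whose axes are the flange's). Camera axes: x right, y up, looking along -z (the intrinsics and any distortion apply to the point x, -y, -z); pixel columns grow to the right and rows downward; lengths in m; the calibration is good to about 2 mm. A picture is of the moment at which its call begins: read the wrist's pose just before it. calibration takes no time and is no camera call.
A pose or a line that the arm cannot do raises robot.PlanningError and nothing moves.
- workorder.close_job(): hands the job in; it is judged then, once.
Trained networks look in the newest picture that a camera, given by its name, has taken for a name from the list of things; names that differ only in an ending like _2 or _b are one class to them, and where a whole thing is asked for, a point or a joint stands for the part that bears it (a point fixed in the world has none). Each returns a list of dicts, best first, with "p" (0 to 1); they miss things now and then, are a little off and sometimes report something else, mostly with a low value. They report only what shows in the picture. A call takes as long as a camera call.
- recognise(label, camera): "rect" ([centre column, centre row, width, height] in pixels, round what is visible of it).
Readings, each from a call of its own:
- robot.current_time_s(): time.
- robot.current_joint_positions(): joint angles.
- robot.current_dq(): joint speeds.
- robot.current_joint_torque(): joint torques, N m.
- robot.current_tool_pos(): TCP position.
- robot.current_eef_rot(): TCP orientation.
- robot.current_contact_force(): force on the tool from outside, world axes, zero at the start.
- robot.current_torque(): the same for the moment, N m.
- robot.current_finger_gap(): opening from 0.0 (shut) to 1.0 (fully open).
- robot.current_gripper_force(): force on a finger pad.
Only numpy, scipy, OpenCV 4.12 (cv2) and the standard library are available. Lean on these libraries where they do the work, as an engineer would, in place of code of your own. Each camera call takes 0.05 s, during which the arm holds its last target. There are 200 camera calls.

### The job

The copper fittings are loaded in the polishing tumbler, the white desk machine with the round pot. Slide its black lock tab all the way aside to uncover its start button, then press that button fully down and let it come up again, leaving the tab aside. Do not touch the cleaner, the similar machine with the rectangular lid.

Things in the scene. Friction and masses are not known exactly. Their poses are not given: they have to be found in the camera images.
- tumbler: The machine to start, fixed: white housing 200 x 200 x 70 mm, a round steel pot (100 mm across, knob top 111 mm above the table) on its far half, the control deck on its near half. Origin: centre of the underside, on the table; x from deck to pot (away from the robot, within 20 deg), y left, z up. It stands left or right of the cleaner
- tumbler_lock (a joint): Black lock tab over the start button. Slides along the tumbler's +y: 0 = over the button, 0.060 m = end stop; starts at 0 to 0.008; friction 1.5 N. Plate 72 (x) x 46 (y) x 4 mm, top 92 mm above the table, with an upright metal-grey grip fin: 30 mm long in x, 14 mm thick in y, 24 mm tall (top at 116 mm). Fin centre in the tumbler's frame: (-56, -40 + joint value, 104) mm
- tumbler_start (a joint): Round white start button, 32 mm across, centred at (-56, -40) mm in the tumbler's frame, hidden under the tab until that is slid away. Top 84 mm above the table when up. 0 = up, 0.006 m = fully down (5 N); a spring returns it. Two rails along y, 60 mm apart, tops 88 mm above the table, pass on its near and far sides
- cleaner: The machine to leave alone, fixed: same white housing, axes, tab and button as the tumbler, but with a wide rectangular lid (180 x 92 mm, bar handle) in place of the round pot. Origin: centre of the underside

How it is judged:
By the outcome, as a careful person would: the job done as asked, in the order asked, and still so for the second after the job is handed in, with the robot touching nothing.
It also fails if it takes over 35 s, if anything falls off the work surface, if the arm or the gripper's body presses on something with over 40 N, if the wrist force passes 120 N, or if a joint passes its speed limit or range.

## Working session

There is one attempt and no reset: what is moved stays moved. The work goes in short steps, each a Python script; the robot and the scene stay as the last script left them, time stands still between calls to the robot, and variables do not carry over. Pictures are saved under pics/ and viewed, at most 10 in all, crops included, and the job is handed in when it is done.

```bash
mkdir -p pics; python3 - <<'E'
from station import robot, fingers, vision, workorder, recognise
import cv2
for n in ("scene","side","wrist"):
    im=vision.grab_frame(n); cv2.imwrite(f"pics/{n}0.png",im[:,:,::-1])
    c=vision.calibration(n); print(n,{k:(v.round(4).tolist() if hasattr(v,'round') else v) for k,v in c.items()})
    for l in("tumbler","cleaner","tumbler_lock","tumbler_start"): print(l,recognise(l,n)[:3])
print(robot.current_time_s(),robot.current_eef_rot())
E
```

```text
scene {'mtx': [[353.4252, 0.0, 260.2736], [0.0, 353.4252, 192.4524], [0.0, 0.0, 1.0]], 'extrinsics': [[-0.0958, 0.9954, 0.0035, 0.0994], [-0.7915, -0.0783, 0.6062, 0.39], [0.6036, 0.0553, 0.7953, -1.0459], [0.0, 0.0, 0.0, 1.0]]}
tumbler [{'rect': [399.4, 219.3, 128.1, 118.7], 'p': 0.89}]
cleaner [{'rect': [163.8, 218.6, 148.2, 132.1], 'p': 0.8}]
tumbler_lock [{'rect': [379.2, 175.0, 25.0, 30.0], 'p': 0.65}]
tumbler_start []
side {'mtx': [[415.9491, 0.0, 251.5425], [0.0, 415.9491, 193.8041], [0.0, 0.0, 1.0]], 'extrinsics': [[0.8006, -0.5988, -0.0217, -0.4679], [0.3354, 0.4178, 0.8444, -0.2344], [-0.4966, -0.6832, 0.5353, -0.7031], [0.0, 0.0, 0.0, 1.0]]}
tumbler [{'rect': [197.9, 169.9, 103.6, 70.8], 'p': 0.74}]
cleaner [{'rect': [326.7, 241.6, 139.4, 106.1], 'p': 0.79}]
tumbler_lock [{'rect': [181.5, 159.4, 32.0, 23.2], 'p': 0.77}]
tumbler_start []
wrist {'mtx': [[319.2582, 0.0, 259.5445], [0.0, 319.2582, 194.661], [0.0, 0.0, 1.0]], 'T_tool_cam': [[-0.001, 0.9631, 0.269, 0.0674], [1.0, 0.0009, 0.0005, -0.0002], [0.0002, 0.269, -0.9632, -0.1252], [0.0, 0.0, 0.0, 1.0]]}
tumbler [{'rect': [268.7, 39.5, 237.4, 79.0], 'p': 0.69}]
cleaner [{'rect': [296.4, 299.4, 158.5, 106.3], 'p': 0.74}]
tumbler_lock [{'rect': [213.8, 3.3, 52.8, 6.6], 'p': 0.57}]
tumbler_start []
0.75 [1.79994556e+02 1.80002478e-03 9.00055597e+01]
```

```bash
python3 -c "
import cv2
a=cv2.imread('pics/scene0.png');cv2.imwrite('pics/s1.png',cv2.resize(a[110:310,60:490],(800,372),interpolation=cv2.INTER_CUBIC))
cv2.imwrite('pics/w1.png',cv2.imread('pics/wrist0.png'))"
```

```text
(no output)
```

View pics/scene0.png

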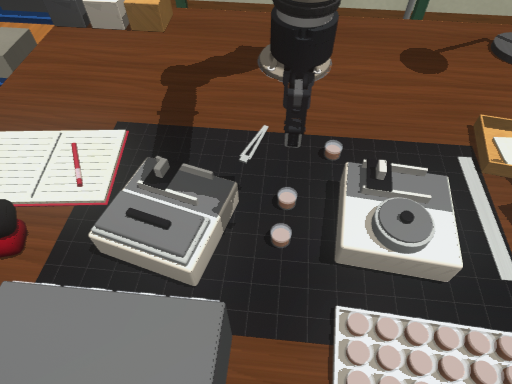

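View pics/wrist0.png

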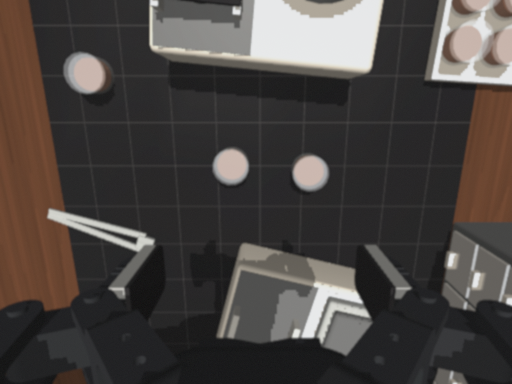

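```bash
cat > h.py <<'E'
import numpy as np, cv2
from scipy.spatial.transform import Rotation as Rn
from station import robot, fingers, vision, workorder, recognise
def wristE(): # world->cam
    T=np.eye(4);T[:3,:3]=Rn.from_euler('xyz',robot.current_eef_rot(),degrees=True).as_matrix();T[:3,3]=robot.current_tool_pos()
    return np.linalg.inv(T@np.array(vision.calibration("wrist")["T_tool_cam"]))
def back(uv,z,K,E):
    d=np.linalg.inv(K)@[uv[0],uv[1],1]; d=E[:3,:3].T@(d*[1,-1,-1]); c=-E[:3,:3].T@E[:3,3]
    return c+d*(z-c[2])/d[2]
def proj(p,K,E):
    q=(np.asarray(p)@E[:3,:3].T+E[:3,3])*[1,-1,-1]; q=q@K.T; return q[:,:2]/q[:,2:]
def cal(n):
    c=vision.calibration(n); return np.array(c["mtx"]),np.array(c["extrinsics"]) if "extrinsics" in c else None
E
python3 - <<'E'
from h import *
K,E=cal("scene")
k=back((406,217),.111,K,E); f=back((381.5,165),.116,K,E)
print(k,f,np.linalg.norm((k-f)[:2]))
for c in((460,265),(337,258)): print(back(c,.07,K,E)) 
# camera over deck: view from above
t=0.5*(k+f)
for yaw in(90,0,-90,180):
    print(yaw,robot.inverse_kinematics([t[0],t[1]-.1,.30],[180,0,yaw]))
E
```

```text
[0.60895913 0.19823575 0.111     ] [0.50192178 0.16903808 0.116     ] 0.11094817432153752
[0.66616213 0.28883484 0.07      ]
[0.67302001 0.09094219 0.07      ]
90 [ -9.2735281   18.09012033  -1.40881765  79.00801992   0.44078893
  82.90717975 -10.66716132]
0 [-19.39014804  18.08586293  12.44271086  79.44005368  -3.86509309
  82.88816479 -97.06516321]
-90 [ 10.775905    20.57077853 -29.72595872  78.16110466  10.09159587
  83.88310254 161.56121578]
180 [  0.79265677  18.86770472 -15.33050339  78.57670153   4.93944708
  83.20686214  75.66435425]
```

```bash
python3 - <<'E'
from h import *
robot.move_to([.54,.2,.30],[180,0,90]); robot.pause(.2)
E=wristE(); np.save("E.npy",E); im=vision.grab_frame("wrist"); cv2.imwrite("pics/w2.png",im[:,:,::-1])
K,_=cal("wrist")
print(E.round(4).tolist(),recognise("tumbler_lock","wrist")[:2],robot.current_time_s())
cv2.imwrite("pics/w2b.png",cv2.resize(im[:,:,::-1],(800,600),interpolation=cv2.INTER_CUBIC))
E
```

```text
[[1.0, -0.0055, -0.0008, -0.539], [0.005, 0.9627, -0.2705, -0.1428], [0.0022, 0.2705, 0.9627, -0.4816], [0.0, 0.0, 0.0, 1.0]] [{'rect': [222.9, 196.8, 70.7, 43.9], 'p': 0.63}] 1.8917
```

View pics/w2b.png

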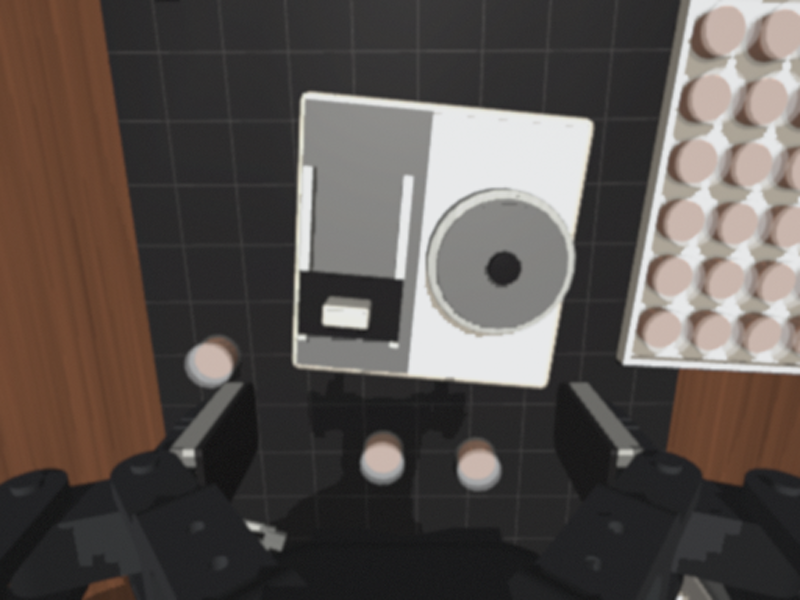

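```bash
python3 - <<'E'
from h import *
K,_=cal("wrist");E=np.load("E.npy")
b=lambda u,z:back((np.array(u)+.5)/1.5625-.5,z,K,E)[:2]
C=np.array([b(u,.07) for u in((303,95),(592,122),(546,386),(295,366))])
P=np.array([b(u,.092) for u in((301,271),(404,279),(397,345),(299,338))])
F=np.array([b(u,.116) for u in((323,304),(369,308),(367,328),(323,324))])
k=b((503,263),.111)
for n,A in zip("CPF",(C,P,F)):
    d=lambda i,j:(np.linalg.norm(A[j]-A[i]).round(4),np.degrees(np.arctan2(*(A[j]-A[i])[::-1])).round(1))
    print(n,A.mean(0).round(4),d(0,1),d(3,2),d(3,0),d(2,1))
c=C.mean(0);print("knob",k)
# projected-model fit using all corner pixels
from scipy.optimize import least_squares
px=(np.array([(303,95),(592,122),(546,386),(295,366),(301,271),(404,279),(323,304),(369,308),(367,328),(323,324)])+.5)/1.5625-.5
def model(v):
    x,y,a,q=v; h=lambda cx,cy,w,l,z:[(cx-w/2,cy+l/2,z),(cx+w/2,cy+l/2,z),(cx+w/2,cy-l/2,z),(cx-w/2,cy-l/2,z)]
    p=np.array(h(0,0,.2,.2,.07)+h(-.056,-.04+q,.072,.046,.092)[:2]+h(-.056,-.04+q,.03,.014,.116))
    p=p@Rn.from_euler('z',a,degrees=True).as_matrix().T+[x,y,0]; return proj(p,K,E)
r=least_squares(lambda v:(model(v)-px).ravel(),[c[0],c[1],-3,0],loss='soft_l1',x_scale=[.01,.01,1,.01])
print(r.x.round(4)); print(r.fun.reshape(-1,2).round(1).tolist())
# scene cross-check
Ks,Es=cal("scene");x,y,a,q=r.x
R=Rn.from_euler('z',a,degrees=True).as_matrix()
print(proj(np.array([(.1,.1,.07),(.1,-.1,.07),(-.056,-.04+q,.116)])@R.T+[x,y,0],Ks,Es))
E
```

```text
C [0.5603 0.2041] (np.float64(0.1933), np.float64(-5.3)) (np.float64(0.194), np.float64(-5.2)) (np.float64(0.1934), np.float64(84.7)) (np.float64(0.1931), np.float64(84.9))
P [0.5015 0.1684] (np.float64(0.0702), np.float64(-4.9)) (np.float64(0.0694), np.float64(-4.6)) (np.float64(0.0484), np.float64(84.8)) (np.float64(0.0482), np.float64(83.7))
F [0.501  0.1705] (np.float64(0.0296), np.float64(-5.5)) (np.float64(0.0287), np.float64(-5.8)) (np.float64(0.0135), np.float64(87.1)) (np.float64(0.0136), np.float64(83.1))
knob [0.60221099 0.20386131]
[ 5.6040e-01  2.0170e-01 -5.4397e+00  3.1000e-03]
[[-2.5, -1.5], [4.0, -0.4], [1.6, 4.9], [-2.7, 4.0], [-1.4, -1.1], [0.3, -0.3], [0.0, 0.1], [0.4, 0.1], [0.7, 0.4], [-0.6, 0.5]]
[[462.36299679 267.03242273]
 [337.55921991 245.95204734]
 [382.12080208 164.74356068]]
```

```bash
python3 - <<'E'
from h import *
a=-5.3; o=[180,0,180+a]; u=np.array([-np.sin(np.radians(a)),np.cos(np.radians(a)),0])
f=np.array([.501,.1697,.114])
fingers.gripper_to(.55,20)
robot.move_to(f+[0,0,.05],o)
print(robot.line_to(f,velocity=.08,f_stop=8),robot.current_tool_pos())
fingers.gripper_to(0,25); print(robot.current_finger_gap()*85,robot.current_tool_pos(),robot.current_contact_force())
p=np.array(robot.current_tool_pos())
print(robot.line_to(f+u*.068,velocity=.05,f_stop=14)); q=np.array(robot.current_tool_pos())
print((q-p)@u,q,robot.current_contact_force(),robot.current_time_s())
E
```

```text
False [0.50136461 0.1699049  0.11429619]
13.320034447056267 [0.50145442 0.16994347 0.11469222] [-0.64790224 -0.1661896   2.72446564]
True
0.06030242034437473 [0.50719845 0.22997195 0.11472178] [-0.57477247 -1.77078647  3.97955432] 6.0333
```

```bash
python3 - <<'E'
from h import *
fingers.gripper_to(.45)
q=np.array(robot.current_tool_pos()); robot.line_to(q+[0,0,.06],velocity=.15)
robot.move_to([.52,.17,.30],[180,0,90]); robot.pause(.2)
E=wristE(); np.save("E2.npy",E); im=vision.grab_frame("wrist")
print(recognise("tumbler_start","wrist")[:2],robot.current_time_s())
cv2.imwrite("pics/w3.png",cv2.resize(im[:,:,::-1],(800,600),interpolation=cv2.INTER_CUBIC))
E
```

```text
[{'rect': [242.9, 168.8, 29.7, 27.0], 'p': 0.61}] 8.4
```

View pics/w3.png

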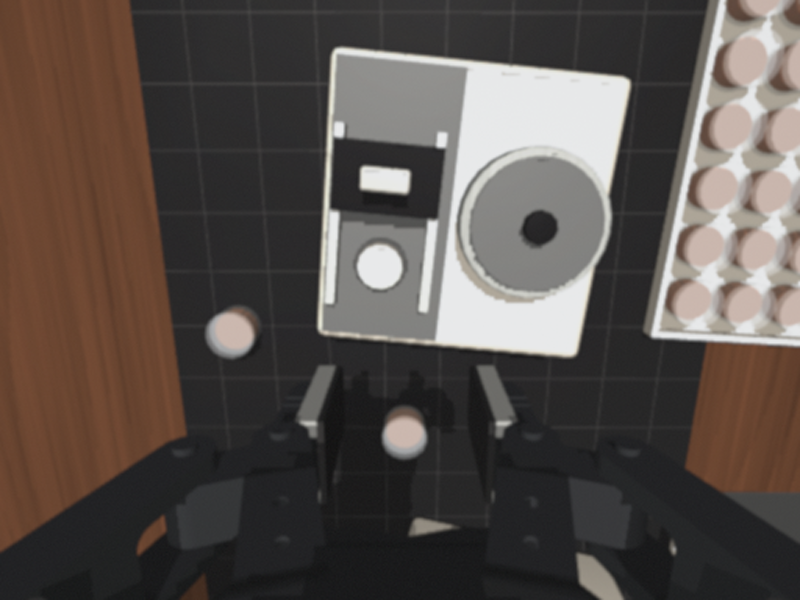

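```bash
python3 - <<'E'
from h import *
K,_=cal("wrist");E=np.load("E2.npy")
b=back((np.array((380,266))+.5)/1.5625-.5,.084,K,E); print(b)
assert np.hypot(b[0]-.501,b[1]-.1695)<.006
o=[180,0,84.7]; x,y=.5*(b[:2]+[.501,.1690])
fingers.gripper_to(0,25)
robot.move_to([x,y,.135],o); robot.pause(.2)
f0=np.array(robot.current_contact_force())
print(robot.line_to([x,y,.090],velocity=.03,f_stop=16)); print(robot.current_tool_pos()[2]-robot.tip_reach,np.array(robot.current_contact_force())-f0)
robot.pause(.2);print(robot.current_tool_pos()[2]-robot.tip_reach,np.array(robot.current_contact_force())-f0)
robot.line_to([x,y,.16],velocity=.1)
robot.move_to([.52,.17,.30],[180,0,90]); robot.pause(.2)
im=vision.grab_frame("wrist"); print(robot.current_time_s())
cv2.imwrite("pics/w4.png",im[:,:,::-1])
E
```

```text
[0.50102762 0.17018091 0.084     ]
True
0.07816274885761494 [0.01108473 1.80733329 4.7636183 ]
0.0781519049295088 [-1.52156557  0.47145278  5.7255129 ]
12.875
```

View pics/w4.png

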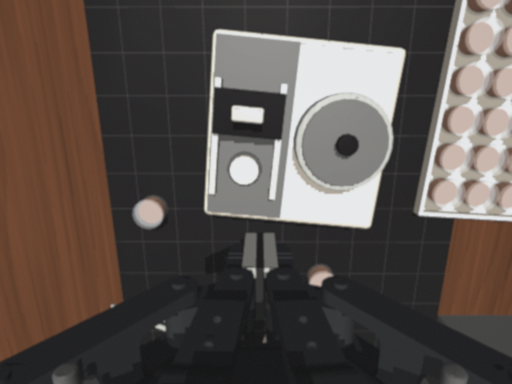

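The last picture shows the tab still aside (248,113) and the button up (244,170). The press ended in a hard stop at 78 mm, which is full travel. Handing in.

```bash
python3 -c "
from station import workorder
print(workorder.close_job())"
```

```text
the job is handed in; nothing more can be done
None
```

The tumbler's lock tab is slid fully aside (60 mm, to its stop), the start button was pressed to its hard stop and came back up, the cleaner was left alone, and the job was handed in at about 13 s; the hand-in returned no verdict.

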